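# Roll the rolling pin onto the board's line

### The job

Park the rolling pin on the pastry board: with fingertips on top of its barrel, push it sideways so that it rolls (does not just slide) over the board until it lies still along the dark line, with the line under the middle of its barrel, then let go of it. Do not lift the pin off the board, and leave the sauce dish, the wooden cup and the glass where they stand.

Things in the scene. Friction and masses are not known exactly. Their poses are not given: they have to be found in the camera images.
- pin: wooden rolling pin, 0.2 kg, lying loose on the board 70 to 110 mm to either side of the line; barrel 46 mm thick, 170 mm long, with a 44 mm handle at each end (258 mm in all). Origin on its axis at mid-length, 41 mm above the worktop (top of barrel 64 mm). y runs along the pin; x and z turn as it rolls (z up at the start). A finger on top moves twice as far as the pin; left alone it stops in a few mm
- board: pale wooden pastry board fixed to the worktop, 300 mm (x) by 320 mm (y) and 18 mm thick; origin at the centre of its underside, x across the line, y along the line, z up
- line (a point): the middle of the line: a dark straight line 3 mm wide and 312 mm long drawn on the board's top along the middle of the board; this point is 18 mm above the worktop; x points across the line, y along it, z up
- dish: bystander: small white sauce dish, 74 mm across, 20 mm high, standing on the board on the other side of the line from the pin, its centre 70 to 110 mm from the line; origin at the centre of its underside
- cup: bystander: pale wooden cup, 52 mm across, 53 mm high, on the worktop to the left of the board; origin at the centre of its underside
- glass: bystander: small clear glass, 51 mm across, 59 mm high, on the worktop to the right of the board; origin at the centre of its underside

How it is judged:
On the way:
1. the pin has rolled: it has turned by more than about 100 degrees about its axis (angle between pin's own z axis and vertical above 1.8 rad), for 0.1 s.
At the end, for the whole second after the job is handed in: the pin lies still on the board, its axis within 10 mm of the line at mid-length and within 0.12 rad of the line's direction, its middle no more than 45 mm along the line from the line's middle; dish, cup and glass within 15 mm of where they stood (x of pin in the frame of line between -0.01 and 0.01 m and y of pin in the frame of line between -0.045 and 0.045 m and z of pin in the frame of line between 0.019 and 0.027 m and angle between the y axis of pin and the y axis of line, either way round below 0.12 rad and linear speed of pin below 0.01 m/s and angular speed of pin below 0.3 rad/s and distance of each of dish, cup, glass from where it was at the start of the episode below 0.015 m); the robot touches nothing.
It fails at once if the pin is lifted off the board by more than 12 mm (height (world z) of pin above 0.053 m).
It fails at once if the sauce dish is knocked over or pushed more than 25 mm (distance of dish from where it was at the start of the episode above 0.025 m or angle between dish's own z axis and vertical above 0.5 rad).
It fails at once if the wooden cup is knocked over or pushed more than 25 mm (distance of cup from where it was at the start of the episode above 0.025 m or angle between cup's own z axis and vertical above 0.5 rad).
It fails at once if the glass is knocked over or pushed more than 25 mm (distance of glass from where it was at the start of the episode above 0.025 m or angle between glass's own z axis and vertical above 0.5 rad).
It also fails if it takes over 58 s, if anything falls off the work surface, if the arm or the gripper's body presses on something with over 40 N, if the wrist force passes 120 N, or if a joint passes its speed limit or range.

### The arm

A 6-joint arm with a two-finger parallel gripper is mounted at the origin on a cart in front of the work surface, level with it; the furniture and walls round the work are solid. World frame = base frame: x ahead of the robot, y to its left, z up, the work surface at z = 0. Lengths are in m, angles in rad, forces in N, time in s.
With the tool pointing down it reaches from about 0.4 to 0.825 m from the base axis. Payload 7 kg.
Tool frame: the origin (TCP) lies between the finger pads; the fingertips stand 11 mm ahead of it and the grasp point (between the pads) lies 8 mm behind it (arm.tips_ahead is the distance from the TCP to the fingertips, in m); z points along the fingers, x is the direction in which the jaws open and shut, and the axes are right-handed (so a half turn about z gives the same grasp; the last joint's range is limited). The gripper opens to 88 mm and grips with 3 to 60 N. Pads are 19 mm wide; open, the fingers measure 130 mm over their backs; the gripper's body (78 mm by 193 mm) begins 47 mm behind the grasp point.
Start: joints at [1.48, 0.359, 0.012, 0, -1.224, -0.288], TCP at [0.25, 0.627, 0.238] pointing down, gripper open.
Joint ranges: [-3.07, 3.07], [-1.43, 2.12], [-1.02, 1.25], [-3.03, 1.67], [-3.05, -0], [-3.03, 3.03]. Speed limits (rad/s): [2.39, 2.39, 3.01, 3.14, 3.14, 3.14].

### API

Orientations are given as [roll, pitch, yaw] about the fixed x, y, z axes, in that order (R = Rz(yaw) Ry(pitch) Rx(roll)).
In Python, from station import arm, optics, finder gives the robot as it stands. The module is installed in compiled form; this text tells all that it offers.
- The arm moves only by the tool apply_moves, never from a script. Its argument "increments" is one flat list of numbers, 6 for each row, row after row: the shift along the world's x, y, z in m, then the turn, a rotation vector about the world's x, y, z in rad. In form: [tx, ty, tz, rx, ry, rz, tx, ty, tz, rx, ry, rz, ...]. A call has 1 to 20 rows; each row shifts and turns the pose as measured when the row begins; what a row does not reach is not made up. A row lasts 1/12 s, in which the tool goes at most 41.7 mm and 7.16 degrees, less where a joint would pass 70% of its speed; a pose out of reach is approached as far as the arm can. A call with a gripper value outside its range is refused whole. "hand" is the closure, from 0 (fully open) to 1 (shut), set as the call begins (left out, the last holds). The fingers move at their own pace and stop on an object; "force" is the grip in N (left out, the last holds). Time passes only in rows, so rows that do not move let the fingers close. It gives the time, the measured TCP pose, the force and the opening at its end, in the units of the state.
- arm.get_state(): the state, without advancing time (a new reading comes with each control period).
- optics.grab_frame(name): name is "scene" or "top" or "wrist"; returns the picture (384x512x3 uint8, red, green, blue); there is no depth.
- optics.camera_model(name): a dict with "fx", "fy", "cx", "cy" (pixels), "dist_coeffs" ([k1, k2, p1, p2, k3] as OpenCV has them; the pictures are not rectified), "world_to_cam" (4x4, takes a point from world to camera coordinates); the wrist camera has in their place "T_tool_cam" (4x4, takes a point from camera to tool coordinates, whose origin is the TCP and whose axes are the tool frame's). Camera axes: x right, y up, looking along -z (the intrinsics and any distortion apply to the point x, -y, -z); pixel columns grow to the right and rows downward; lengths in m; the calibration is good to about 2 mm. A picture is of the moment at which its call begins: read the wrist's pose just before it. camera_model takes no time and is no camera call.
- arm.job_done(): hands the job in, once; it reports no verdict.
Trained networks look in the newest picture that a camera, given by its name, has taken for a name from the list of things; names that differ only in an ending like _2 or _b are one class to them, and where a whole thing is asked for, a point or a joint stands for the part that bears it (a point fixed in the world has none). Each returns a list of dicts, best first, with "conf" (0 to 1); they miss things now and then, are a little off and sometimes report something else, mostly with a low value. They report only what shows in the picture. A call takes as long as a camera call.
- finder.find_in(camera, name): "box" ([left, top, right, bottom] in pixels, round what is visible of it).
- finder.landmark_of(camera, name): "point" ([column, row] in pixels: a listed point, or the origin of a listed thing).
The state is a dict: "t": time; "q": joint angles; "qd": joint speeds; "joint_efforts": joint torques, N m; "eef_pos": TCP position; "ee_rot": TCP orientation; "force": force on the tool from outside, world axes, zero at the start; "moment": the same for the moment, N m; "width": finger opening in m.
Only numpy, scipy, OpenCV 4.12 (cv2) and the standard library are available. Lean on these libraries where they do the work, as an engineer would, in place of code of your own. Each camera call takes 0.05 s, during which the arm holds its last target. There are 200 camera calls.

## Working session

There is one attempt and no reset: what is moved stays moved. The work goes in short steps, Python scripts to look and compute and a tool call to move; the robot and the scene stay as the last step left them, time stands still between calls to the robot, and variables do not carry over. Pictures are saved under pics/ and viewed, about 8 in all and at most 12, crops included, and the job is handed in when it is done.

Besides the shell and the picture viewer there is one more tool, called after "Emit:" as name(argument=value, ...), one argument or row to a line, values as JSON. apply_moves: Moves the arm, as the interface text tells. Its arguments: {"type":"object","properties":{"increments":{"type":"array"},"hand":{"type":"number"},"force":{"type":"number"}},"required":["increments"]}

```bash
mkdir -p pics; cat > h.py <<'E'
import numpy as np, cv2
from scipy.spatial.transform import Rotation as R
from station import arm, optics, finder
def ray(cam,uv):
    m=optics.camera_model(cam)
    K=np.array([[m["fx"],0,m["cx"]],[0,m["fy"],m["cy"]],[0,0,1]])
    p=cv2.undistortPoints(np.array([[uv]],float),K,np.array(m["dist_coeffs"])).ravel()
    d=np.array([p[0],-p[1],-1])
    if "world_to_cam" in m: T=np.linalg.inv(np.array(m["world_to_cam"]))
    else:
        s=arm.get_state(); W=np.eye(4); W[:3,:3]=R.from_euler('xyz',s["ee_rot"]).as_matrix(); W[:3,3]=s["eef_pos"]
        T=W@np.array(m["T_tool_cam"])
    return T[:3,3],T[:3,:3]@d
def at(cam,uv,z):
    o,d=ray(cam,uv); return np.round(o+d*(z-o[2])/d[2],4)
E
python3 - <<'E'
from h import *
s=arm.get_state(); print(s["t"],s["eef_pos"],s["ee_rot"],s["force"])
ims=[]
for c in("top","scene"):
    im=optics.grab_frame(c); cv2.imwrite(f"pics/{c}0.png",im[:,:,::-1])
    for n,z in(("pin",.041),("line",.018),("dish",.018),("cup",0),("glass",0),("board",0)):
        for r in finder.landmark_of(c,n)[:1]: print(c,n,np.round(r["point"],1),round(r["conf"],2),at(c,r["point"],z))
E
```

```text
0.0 [0.24948582 0.62671662 0.23663269] [-3.14144610e+00 -1.59644720e-03 -1.94974062e+00] [-0.23555192 -0.28680209 -0.51034291]
top pin [332.6 240.6] 0.82 [ 0.4728 -0.0833  0.041 ]
top line [330.8 199.1] 0.89 [ 0.5645 -0.084   0.018 ]
top dish [328.5 151.6] 0.94 [ 0.6711 -0.0808  0.018 ]
top cup [234.  206.4] 0.86 [0.5504 0.1301 0.    ]
top glass [424.9 202.5] 0.71 [ 0.5589 -0.296   0.    ]
scene pin [241.  260.8] 0.63 [ 0.4729 -0.0787  0.041 ]
scene line [280.6 255. ] 0.69 [ 0.5607 -0.0883  0.018 ]
scene dish [319.2 237.5] 0.76 [ 0.6621 -0.0887  0.018 ]
scene cup [229.  207.3] 0.94 [0.5509 0.1292 0.    ]
scene glass [338.5 339.5] 0.61 [ 0.5459 -0.2892  0.    ]
scene board [283.8 257.9] 0.93 [ 0.5718 -0.0848  0.    ]
```

View pics/top0.png

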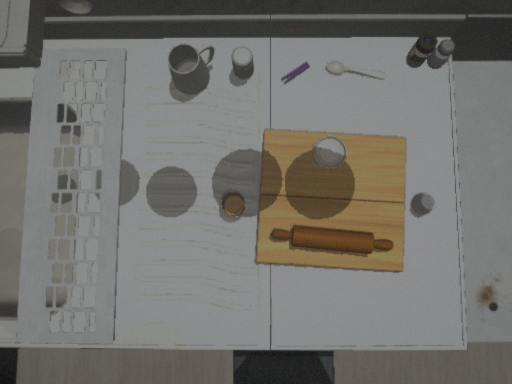

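View pics/scene0.png

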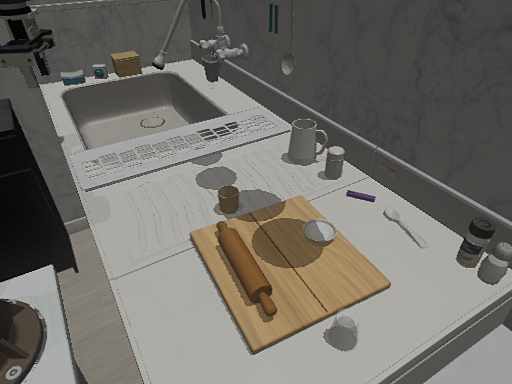

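The top view shows the line running from (261,194) to (406,201). The pin runs from (271,233) to (393,245), on the robot side of the line, with the dish on the far side at (329,152). The cup and glass are left and right of the board, clear of the stroke. Next I'll move above the pin with the jaw axis along it.

Emit:
apply_moves(
  increments=[0.03,-0.025,0,0,0,0.014,0.03,-0.025,0,0,0,0.014,0.03,-0.025,0,0,0,0.014,0.03,-0.025,0,0,0,0.014,0.03,-0.025,0,0,0,0.014,0.03,-0.025,0,0,0,0.014,0.003,-0.04,0,0,0,0.014,0.003,-0.04,0,0,0,0.014,0.003,-0.04,0,0,0,0.014,0.003,-0.04,0,0,0,0.014,0.003,-0.04,0,0,0,0.014,0.003,-0.04,0,0,0,0.014,0.003,-0.04,0,0,0,0.014,0.003,-0.04,0,0,0,0.014,0.003,-0.04,0,0,0,0.014,0.003,-0.04,0,0,0,0.014,0.003,-0.04,0,0,0,0.014,0.003,-0.04,0,0,0,0.014,0,-0.04,0,0,0,0.014,0,-0.04,0,0,0,0.014],
  hand=0,
)

```text
t: 2.37
eef_pos: [0.4675, -0.1044, 0.2387]
ee_rot: [-3.132, 0.004, -1.643]
force: [1.7, 0.7, 0.0]
width: 0.0876
```

```bash
python3 - <<'E'
from h import *
im=optics.grab_frame("wrist"); s=arm.get_state(); print(s["t"],s["eef_pos"],s["ee_rot"],s["force"])
cv2.imwrite("pics/w1.png",im[:,:,::-1])
for n,z in(("pin",.041),("line",.018),("dish",.018)):
    for r in finder.landmark_of("wrist",n)[:1]: print(n,np.round(r["point"],1),round(r["conf"],2),at("wrist",r["point"],z))
E
```

```text
2.4167 [ 0.46685828 -0.1099686   0.23858467] [-3.13318777e+00  2.76383160e-03 -1.64478019e+00] [ 2.25537017 -3.1863654   0.76091118]
pin [240.  171.2] 0.72 [ 0.4691 -0.0877  0.041 ]
line [238.5  93.8] 0.92 [ 0.5674 -0.0915  0.018 ]
dish [226.6   7.8] 0.85 [ 0.669  -0.0846  0.018 ]
```

View pics/w1.png

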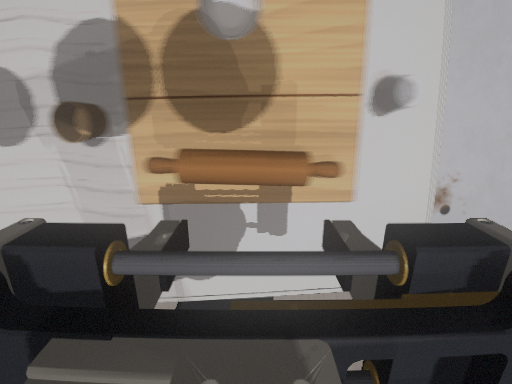

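The wrist view shows the pin from (148,165) to (341,170), the line from (127,98) to (360,95), and the dish beyond at (228,8). I'll measure the directions from these points.

```bash
cat >> h.py <<'E'
def yaw(a,b):
    d=a-b; return np.round(np.arctan2(-d[0],d[1]),3)   # y axis yaw, a is +y end
def pinmask(im):
    hsv=cv2.cvtColor(im,cv2.COLOR_RGB2HSV)
    return hsv
E
python3 - <<'E'
from h import *
im=optics.grab_frame("wrist"); s=arm.get_state(); print(s["t"],s["eef_pos"],s["ee_rot"],s["force"])
cv2.imwrite("pics/w2.png",im[:,:,::-1])
for n,z in(("pin",.041),("line",.018)):
    for r in finder.landmark_of("wrist",n)[:1]: print(n,np.round(r["point"],1),round(r["conf"],2),at("wrist",r["point"],z))
hsv=cv2.cvtColor(im,cv2.COLOR_RGB2HSV)
print(hsv[165:170,240],hsv[130,200],hsv[60,340],hsv[96,200])
# top frame lines
a=at("top",(271,233),.041);b=at("top",(393,245),.041);print("pin top",a,b,(a+b)/2,yaw(a,b))
a=at("top",(261,194),.018);b=at("top",(406,201),.018);print("line top",a,b,(a+b)/2,yaw(a,b))
a=at("wrist",(148,165),.041);b=at("wrist",(341,170),.041);print("pin w",a,b,(a+b)/2,yaw(a,b))
a=at("wrist",(127,98),.018);b=at("wrist",(360,95),.018);print("line w",a,b,(a+b)/2,yaw(a,b))
E
```

```text
2.6167 [ 0.46778001 -0.10276735  0.23821046] [-3.13317191  0.00439808 -1.64548264] [-0.4102134   0.56069948 -0.24829329]
pin [240.6 169.6] 0.96 [ 0.472  -0.0832  0.041 ]
[[ 13 145 142]
 [ 14 146 145]
 [ 14 147 149]
 [ 15 149 151]
 [ 14 149 151]] [ 15 104 115] [ 18  94 185] [ 11 132  62]
pin top [0.4889 0.0476 0.041 ] [ 0.4634 -0.2113  0.041 ] [ 0.47615 -0.08185  0.041  ] -0.098
line top [0.5759 0.0694 0.018 ] [ 0.5602 -0.249   0.018 ] [ 0.56805 -0.0898   0.018  ] -0.049
pin w [0.4872 0.0386 0.041 ] [ 0.4622 -0.2146  0.041 ] [ 0.4747 -0.088   0.041 ] -0.098
line w [0.5748 0.0607 0.018 ] [ 0.5558 -0.2458  0.018 ] [ 0.5653  -0.09255  0.018  ] -0.062
```

Emit:
apply_moves(
  increments=[-0.001,0.005,-0.02,0,0,-0.004,-0.001,0.005,-0.02,0,0,-0.004,-0.001,0.005,-0.02,0,0,-0.004,0,0.003,-0.02,0,0,-0.004,0,0,-0.02,0,0,-0.004,0,0,-0.02,0,0,-0.004,0,0,-0.015,0,0,0,0,0,-0.01,0,0,0,0,0,0,0,0,0,0,0,0,0,0,0],
)

```text
t: 3.55
eef_pos: [0.468, -0.0669, 0.0902]
ee_rot: [-3.126, 0.006, -1.639]
force: [-0.0, -0.0, -0.5]
width: 0.0877
```

Emit:
apply_moves(
  increments=[-0.002,-0.008,0,0,0.006,-0.015,-0.002,-0.006,0,0,0,-0.015,0,0,0,0,0,0,0,0,0,0,0,0,0,0,-0.004,0,0,0,0,0,-0.004,0,0,0,0,0,-0.003,0,0,0,0,0,0,0,0,0],
)

```text
t: 4.22
eef_pos: [0.4664, -0.0801, 0.0822]
ee_rot: [-3.125, 0.007, -1.668]
force: [-0.5, -0.6, 0.3]
width: 0.0878
```

Emit:
apply_moves(
  increments=[0,0,-0.003,-0.007,0,0,0,0,-0.003,0,0,0,0,0,-0.002,0,0,0,0,0,-0.002,0,0,0,0,0,0,0,0,0],
)

```text
t: 4.63
eef_pos: [0.4722, -0.0805, 0.0755]
ee_rot: [-3.114, -0.002, -1.665]
force: [-0.4, 0.3, -0.3]
width: 0.0876
```

Emit:
apply_moves(
  increments=[-0.004,0,0.001,0,0.015,0,-0.004,0,0,0,0.013,0,0,0,0,0,0,0,0,0,0,0,0,0],
)

```text
t: 4.97
eef_pos: [0.4632, -0.0803, 0.0762]
ee_rot: [3.138, -0.004, -1.664]
force: [-0.7, -0.2, 0.1]
width: 0.0875
```

Now I'll press down gently to find contact.

Emit:
apply_moves(
  increments=[0,0,-0.0015,0,0,0,0,0,-0.0015,0,0,0,0,0,-0.0015,0,0,0],
)

```text
t: 5.22
eef_pos: [0.4654, -0.0804, 0.0737]
ee_rot: [3.141, -0.005, -1.662]
force: [-5.0, -1.5, 28.4]
width: 0.0877
```

Emit:
apply_moves(
  increments=[0.005,-0.0005,-0.0002,0,0,0,0.005,-0.0005,-0.0002,0,0,0,0.005,-0.0005,-0.0002,0,0,0],
)

```text
t: 5.47
eef_pos: [0.4825, -0.0821, 0.0754]
ee_rot: [-3.137, -0.005, -1.661]
force: [-0.6, -0.8, 1.4]
width: 0.0877
```

```bash
cat > look.py <<'E'
import sys
from h import *
s=arm.get_state(); print(s["t"],np.round(s["eef_pos"],4),np.round(s["ee_rot"],3),np.round(s["force"],1))
for c in sys.argv[1:]:
    im=optics.grab_frame(c); cv2.imwrite(f"pics/{c}_{s['t']:.1f}.png",im[:,:,::-1])
    for n,z in(("pin",.041),("line",.018)):
        for r in finder.landmark_of(c,n)[:1]: print(c,n,np.round(r["point"],1),round(r["conf"],2),at(c,r["point"],z))
E
python3 look.py wrist scene; ls pics
```

```text
5.4667 [ 0.4825 -0.0821  0.0754] [-3.137 -0.005 -1.661] [-0.6 -0.8  1.4]
wrist pin [261.4 215.2] 0.89 [ 0.4865 -0.0879  0.041 ]
wrist line [253.1 102.3] 0.83 [ 0.5652 -0.0892  0.018 ]
scene pin [245.4 261.1] 0.72 [ 0.4799 -0.0839  0.041 ]
scene line [279.9 255.7] 0.88 [ 0.5584 -0.0892  0.018 ]
scene0.png
scene_5.5.png
top0.png
w1.png
w2.png
wrist_5.5.png
```

Emit:
apply_moves(
  increments=[0.004,-0.0004,-0.001,0,0,0,0.004,-0.0004,-0.0008,0,0,0,0.003,-0.0003,-0.0008,0,0,0,0,0,0,0,0,0],
)

```text
t: 6.1
eef_pos: [0.4965, -0.0833, 0.0754]
ee_rot: [-3.13, -0.005, -1.659]
force: [0.0, -1.1, 1.3]
width: 0.0879
```

Emit:
apply_moves(
  increments=[0,0,0.006,0,0,0,0,0,0.006,0,0,0,0,0,0,0,0,0],
)

```text
t: 6.35
eef_pos: [0.4946, -0.0834, 0.0871]
ee_rot: [-3.134, -0.005, -1.66]
force: [-0.1, -1.7, 0.0]
width: 0.0875
```

```bash
python3 look.py wrist scene
```

```text
6.35 [ 0.4946 -0.0834  0.0871] [-3.134 -0.005 -1.66 ] [-0.1 -1.7  0. ]
wrist pin [260.7 220.1] 0.58 [ 0.4893 -0.0883  0.041 ]
wrist line [254.4 118.1] 0.57 [ 0.5653 -0.0904  0.018 ]
scene pin [249.2 260.6] 0.63 [ 0.4869 -0.0867  0.041 ]
scene line [280.9 257. ] 0.82 [ 0.5581 -0.0934  0.018 ]
```

Emit:
apply_moves(
  increments=[-0.006,0,0,0,0,0,-0.006,0,0,0,0,0,-0.003,0,0,0,0,0,0,0,-0.004,0,0,0,0,0,-0.003,0,0,0,0,0,-0.001,0,0,0],
)

```text
t: 7.15
eef_pos: [0.4768, -0.0835, 0.077]
ee_rot: [-3.136, -0.006, -1.66]
force: [0.1, -0.3, -0.3]
width: 0.0875
```

Emit:
apply_moves(
  increments=[0.002,0,-0.0012,0,0,0,0.002,0,-0.0012,0,0,0,0.005,-0.0005,-0.001,0,0,0.004,0.005,-0.0005,-0.001,0,0,0.004,0.005,-0.0005,-0.0008,0,0,0.004,0.005,-0.0005,-0.0008,0,0,0.004,0.004,-0.0004,-0.0008,0,0,0.002,0.003,-0.0003,-0.0005,0,0,0.002,0,0,0,0,0,0],
)

```text
t: 7.9
eef_pos: [0.5198, -0.0873, 0.0757]
ee_rot: [-3.12, -0.007, -1.635]
force: [-0.3, -0.1, 1.0]
width: 0.0875
```

```bash
python3 look.py wrist scene
```

```text
7.9 [ 0.5198 -0.0873  0.0757] [-3.12  -0.007 -1.635] [-0.3 -0.1  1. ]
wrist pin [257.  230.4] 0.76 [ 0.5111 -0.0892  0.041 ]
wrist line [254.9 152.5] 0.84 [ 0.5653 -0.0913  0.018 ]
scene pin [257.7 256.9] 0.67 [ 0.5062 -0.0869  0.041 ]
scene line [283.1 257.3] 0.77 [ 0.5615 -0.0964  0.018 ]
```

Emit:
apply_moves(
  increments=[0,0,0.006,0,0,0,0,0,0.005,0,0.01,0,-0.006,0,0,0,0.008,-0.006,-0.006,0,0,0,0,-0.006,-0.004,0,0,0,0,0,0,0,0,0,0,0,0,0,-0.004,0,0,0,0,0,-0.003,0,0,0,0,0,0,0,0,0],
)

```text
t: 8.95
eef_pos: [0.4969, -0.0871, 0.0784]
ee_rot: [3.139, -0.008, -1.649]
force: [-0.9, -0.6, 0.5]
width: 0.0875
```

Emit:
apply_moves(
  increments=[0.002,0,-0.0015,0.005,0,0,0.001,0,-0.0015,0,0,0,0.002,0,-0.001,0,0,0,0.005,-0.0005,-0.001,0,0,0.004,0.005,-0.0005,-0.001,0,0,0.004,0.005,-0.0005,-0.0008,0,0,0.004,0.005,-0.0005,-0.0008,0,0,0.004,0.004,-0.0004,-0.0008,0,0,0.002,0.002,-0.0002,-0.0005,0,0,0.002,0,0,0,0,0,0],
)

```text
t: 9.78
eef_pos: [0.5403, -0.0909, 0.0755]
ee_rot: [-3.127, -0.003, -1.624]
force: [-1.3, -0.4, 0.8]
width: 0.0877
```

```bash
python3 look.py wrist scene
```

```text
9.7833 [ 0.5403 -0.0909  0.0755] [-3.127e+00 -3.000e-03 -1.624e+00] [-1.3 -0.4  0.8]
wrist pin [254.7 233.7] 0.88 [ 0.529  -0.0908  0.041 ]
wrist line [251.2 175.6] 0.66 [ 0.5677 -0.0902  0.018 ]
scene pin [266.9 253.2] 0.75 [ 0.5272 -0.0879  0.041 ]
scene line [281.4 257.7] 0.62 [ 0.5579 -0.0955  0.018 ]
```

Emit:
apply_moves(
  increments=[0,0,0.006,0,0,0,0,0,0.005,0,0.008,0,-0.006,0,0,0,0.006,-0.004,-0.006,0,0,0,0,-0.004,-0.003,0,0,0,0,0,0,0,0,0,0,0,0,0,-0.004,0,0,0,0,0,-0.003,0,0,0,0,0,0,0,0,0],
)

```text
t: 10.83
eef_pos: [0.5198, -0.0905, 0.0788]
ee_rot: [3.136, -0.004, -1.633]
force: [0.0, -0.0, -0.1]
width: 0.0877
```

```bash
python3 look.py wrist
```

```text
10.8333 [ 0.5198 -0.0905  0.0788] [ 3.136 -0.004 -1.633] [ 0.  -0.  -0.1]
wrist pin [254.4 209. ] 0.79 [ 0.5269 -0.0914  0.041 ]
wrist line [249.6 152.6] 0.84 [ 0.5651 -0.0901  0.018 ]
```

```bash
cp pics/wrist_10.8.png pics/v1.png || cp $(ls -t pics/wrist_* | head -1) pics/v1.png
```

```text
(no output)
```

View pics/v1.png

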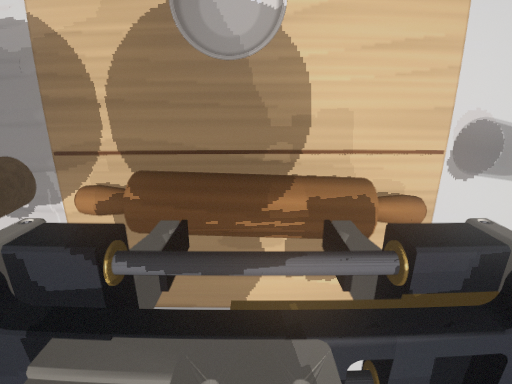

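The wrist view shows the pin from (77,198) to (426,210), close to parallel with the line at row 152. The dish at (228,25) is clear. I'll make the next stroke with slightly more turn.

Emit:
apply_moves(
  increments=[0.001,0,-0.0015,0.003,0,0,0.001,0,-0.0015,0,0,0,0.002,0,-0.001,0,0,0,0.005,-0.0004,-0.001,0,0,0.007,0.005,-0.0004,-0.001,0,0,0.007,0.005,-0.0004,-0.0008,0,0,0.007,0.005,-0.0004,-0.0008,0,0,0.007,0.004,-0.0003,-0.0008,0,0,0.004,0.002,-0.0002,-0.0005,0,0,0.002,0,0,0,0,0,0],
)

```text
t: 11.82
eef_pos: [0.5601, -0.0938, 0.0752]
ee_rot: [-3.134, -0.002, -1.594]
force: [-0.7, 0.1, 2.1]
width: 0.0875
```

Emit:
apply_moves(
  increments=[0,0,0.006,0,0,0,0,0,0.005,0,0.008,0,-0.006,0,0,0,0.006,-0.006,-0.006,0,0,0,0,-0.006,-0.003,0,0,0,0,0,0,0,0,0,0,0,0,0,0,0,0,0],
)

```text
t: 12.4
eef_pos: [0.5413, -0.0936, 0.086]
ee_rot: [3.13, -0.002, -1.609]
force: [-0.8, -0.5, 0.6]
width: 0.088
```

```bash
python3 look.py wrist scene; cp $(ls -t pics/wrist_* | head -1) pics/v2.png
```

```text
12.4 [ 0.5413 -0.0936  0.086 ] [ 3.130e+00 -2.000e-03 -1.609e+00] [-0.8 -0.5  0.6]
wrist line [246.5 175.9] 0.8 [ 0.566  -0.0883  0.018 ]
scene pin [273.8 254. ] 0.85 [ 0.5378 -0.0969  0.041 ]
scene line [280.8 254.4] 0.88 [ 0.562  -0.0871  0.018 ]
```

View pics/v2.png

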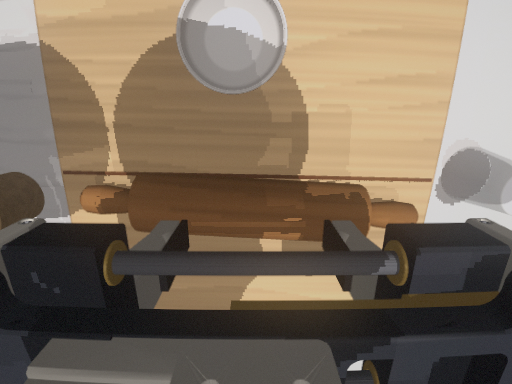

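The pin runs from (82,198) to (416,214) and the line from (62,173) to (432,180), just touching the pin's far edge in the image. I'll compute the gap from these.

```bash
python3 - <<'E'
from h import *
a=at("wrist",(82,198),.041);b=at("wrist",(416,214),.041);p=(a+b)/2;print("pin",p,yaw(a,b))
a=at("wrist",(62,173),.018);b=at("wrist",(432,180),.018);l=(a+b)/2;y=yaw(a,b);print("line",l,y, "across",(p-l)@[np.cos(y),np.sin(y),0],"along",(p-l)@[-np.sin(y),np.cos(y),0])
E
```

```text
pin [ 0.5481 -0.0913  0.041 ] -0.09
line [ 0.5659 -0.0892  0.018 ] -0.059 across -0.0176451999561398 along -0.003145936825151037
```

Emit:
apply_moves(
  increments=[-0.002,0,-0.004,0,-0.006,0,0,0,-0.003,0,0,-0.01,0,0,0,0,0,0],
)

```text
t: 12.95
eef_pos: [0.54, -0.0936, 0.0781]
ee_rot: [3.137, -0.002, -1.62]
force: [0.3, -0.1, -0.5]
width: 0.0877
```

Emit:
apply_moves(
  increments=[0,0,-0.0015,0,0,0,0,0,-0.0012,0,0,0,0.002,0,-0.001,0,0,0,0.005,-0.0003,-0.001,0,0,0.011,0.005,-0.0003,-0.001,0,0,0.011,0.005,-0.0003,-0.0008,0,0,0.011,0.005,-0.0003,-0.0008,0,0,0.011,0.003,-0.0002,-0.0008,0,0,0.005,0.001,0,-0.0005,0,0,0.002,0,0,0,0,0,0],
)

```text
t: 13.78
eef_pos: [0.5746, -0.0968, 0.0755]
ee_rot: [-3.132, -0.004, -1.562]
force: [0.1, -0.2, 0.5]
width: 0.0877
```

Emit:
apply_moves(
  increments=[0,0,0.006,0,0,0,0,0,0.01,0,0,0,-0.01,0,0.02,0,0,0,-0.02,0,0.03,0,0,0,-0.02,0,0.03,0,0,0,-0.015,0,0.02,0,0,0,0,0,0,0,0,0,0,0,0,0,0,0],
)

```text
t: 14.45
eef_pos: [0.5038, -0.0966, 0.1973]
ee_rot: [-3.138, -0.004, -1.563]
force: [0.5, -0.4, -0.5]
width: 0.0876
```

```bash
python3 look.py wrist scene; cp $(ls -t pics/wrist_* | head -1) pics/v3.png
```

```text
14.45 [ 0.5038 -0.0966  0.1973] [-3.138 -0.004 -1.563] [ 0.5 -0.4 -0.5]
wrist pin [255.6 129.5] 0.77 [ 0.5603 -0.0983  0.041 ]
scene pin [280.3 249.5] 0.74 [ 0.5559 -0.0933  0.041 ]
scene line [283.5 255.7] 0.8 [ 0.5648 -0.0931  0.018 ]
```

View pics/v3.png

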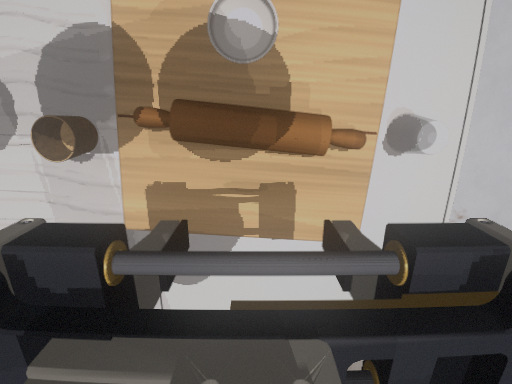

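The line now shows only beyond the pin's ends, at (118,116) and (377,133). The pin's ends are at (135,117) and (366,139).

```bash
python3 - <<'E'
from h import *
a=at("wrist",(135,117),.041);b=at("wrist",(366,139),.041);p=(a+b)/2;print("pin",p,yaw(a,b))
a=at("wrist",(118,116),.018);b=at("wrist",(377,133),.018);l=(a+b)/2;y=yaw(a,b);print("line",l,y, "across",(p-l)@[np.cos(y),np.sin(y),0],"along",(p-l)@[-np.sin(y),np.cos(y),0])
im=optics.grab_frame("top");cv2.imwrite("pics/t4.png",cv2.resize(im[110:280,240:440,::-1],None,fx=4,fy=4,interpolation=cv2.INTER_CUBIC)[:600])
E
```

```text
pin [ 0.56155 -0.0945   0.041  ] -0.087
line [ 0.56425 -0.09055  0.018  ] -0.058 across -0.002466488300093074 along -0.004099870176664638
```

View pics/t4.png

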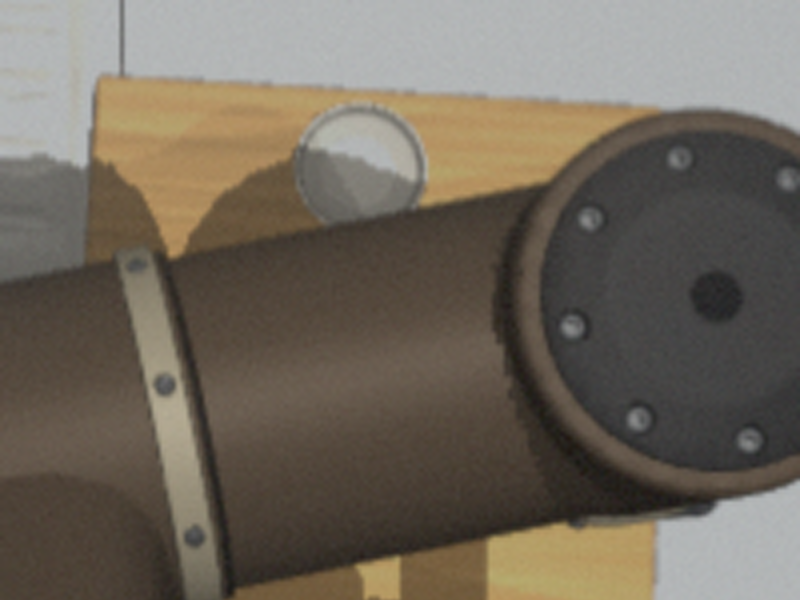

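The arm blocks the top view. The wrist estimate is -2.5 mm across and 0.03 rad. I'll swing the arm aside for a clear independent check.

Emit:
apply_moves(
  increments=[0,0.02,0.02,0,0,0,0,0.035,0.02,0,0,0,0,0.035,0.01,0,0,0,0,0.035,0,0,0,0,0,0.035,0,0,0,0,0,0.035,0,0,0,0,0,0.035,0,0,0,0,0,0.035,0,0,0,0,0,0.02,0,0,0,0,0,0,0,0,0,0],
)

```text
t: 15.63
eef_pos: [0.5017, 0.2002, 0.238]
ee_rot: [3.125, -0.012, -1.569]
force: [1.6, -0.2, -0.3]
width: 0.0874
```

```bash
python3 look.py top scene; python3 - <<'E'
import cv2,glob,os
f=max(glob.glob("pics/top_*"),key=os.path.getmtime)
cv2.imwrite("pics/t5.png",cv2.resize(cv2.imread(f)[120:270,240:440],None,fx=4,fy=4,interpolation=cv2.INTER_CUBIC))
E
```

```text
15.6333 [0.5017 0.2002 0.238 ] [ 3.125 -0.012 -1.569] [ 1.6 -0.2 -0.3]
top pin [335.8 201.9] 0.59 [ 0.5556 -0.0917  0.041 ]
top line [333.1 197.5] 0.83 [ 0.5681 -0.0891  0.018 ]
scene pin [280.7 250.4] 0.77 [ 0.5552 -0.0958  0.041 ]
scene line [283.4 254.2] 0.8 [ 0.567  -0.0895  0.018 ]
```

View pics/t5.png

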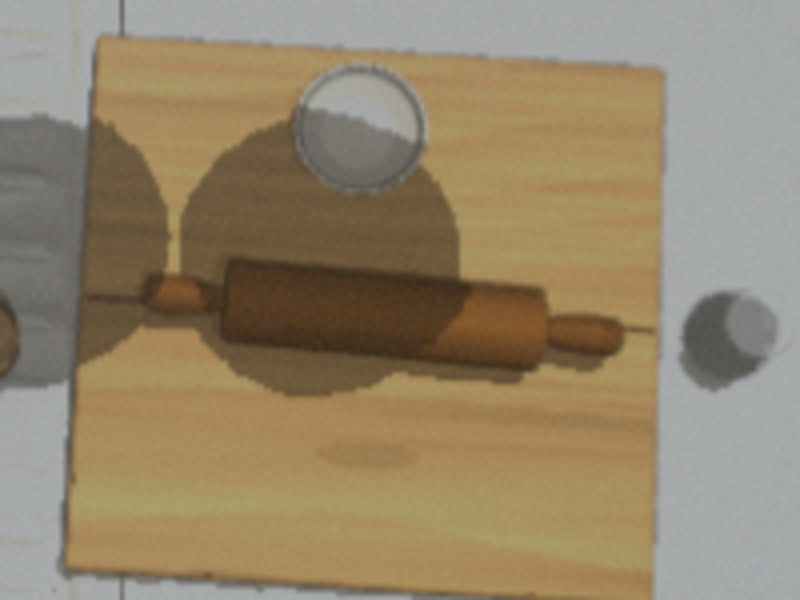

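The crop shows the pin from (143,291) to (624,336), with the line emerging at (88,297) and (655,330). It passes under the barrel's middle near (384,314). Dish, cup and glass are still standing. Now to convert these points.

```bash
python3 - <<'E'
from h import *
f=lambda u,v:(240+(u+.5)/4-.5,120+(v+.5)/4-.5)
a=at("top",f(143,291),.041);b=at("top",f(624,336),.041);p=(a+b)/2;c=at("top",f(385,315),.041)
q=yaw(a,b)
a=at("top",f(88,297),.018);b=at("top",f(655,330),.018);l=(a+b)/2;y=yaw(a,b)
for p in(p,c):print("across",(p-l)@[np.cos(y),np.sin(y),0],"along",(p-l)@[-np.sin(y),np.cos(y),0],q-y)
for n,z in(("dish",.018),("cup",0),("glass",0)):
    for r in finder.landmark_of("top",n)[:1]: print(n,np.round(r["point"],1),round(r["conf"],2),at("top",r["point"],z))
E
```

```text
across -0.0026386607973361204 along -0.0036619624788631496 -0.036000000000000004
across -0.0033783030250774367 along -0.0047073951045937135 -0.036000000000000004
dish [328.7 152.5] 0.93 [ 0.6691 -0.0812  0.018 ]
cup [235.5 206.2] 0.72 [0.5508 0.1267 0.    ]
glass [423.1 201.8] 0.62 [ 0.5605 -0.2921  0.    ]
```

```bash
python3 -c "
from station import arm
print(arm.get_state()['t']); print(arm.job_done())"
```

```text
16.0833
the job is handed in; nothing more can be done
None
```

The pin is parked on the dark line and the job is handed in, at about 16 s of the 58 s allowed. I rolled it there in five strokes with two fingertips pressing on top of the barrel, lifting and stepping back between strokes. I then raised the gripper and swung it clear.

- **Final position:** the wrist camera and the clear top view agree. The pin's middle is about 3 mm short of the line (limit 10 mm), about 4 mm along it (limit 45 mm) and turned about 0.03–0.04 rad (limit 0.12 rad).
- **Disagreement:** the networks' raw points for pin and line gave about 12 mm across. I set these aside because the pin's outline and the line showing at both ends fit the 3 mm figure in both cameras.
- **Rolling:** the pin moved about half as far as the fingers in each stroke where I compared the two, as it should when rolling. Its total travel of about 90 mm means roughly 3.9 rad of turn, inferred from the travel rather than measured directly.
- **Bystanders:** the last top view put dish, cup and glass within about 5 mm of their first positions, which is within the networks' scatter.
- **Contact force:** the highest reading between moves was about 28 N, when I first pressed down to find the pin.

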